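Lay out stripped pressure-rig parts on their outline pads

TASK

The pressure rig has been stripped for a seal change. Set each of the four loose steel parts (collar, valve block, cross fitting, seal plug) upright in the middle of the black pad that carries its own white outline, with the block and the cross turned to line up with theirs. Set the parts down rather than dropping them, and leave the small jar of grease standing where it is.

Things in the scene. Friction and masses are not known exactly. Their poses are not given: they have to be found in the camera images.
- collar: Loose plain steel ring, 60 mm outside diameter, 32 mm bore, 24 mm high, about 0.36 kg, lying flat on the table; origin at the centre of its underside, z up along the bore. Can be taken across the outside (60 mm) or by its 14 mm wall.
- block: Loose steel valve block, a bar 80 mm long (its x), 32 mm wide (its y), 34 mm high, about 0.5 kg, two dark port holes on top; origin at the centre of its underside, z up. Grip it across its 32 mm width.
- cross: Loose steel cross fitting, about 0.35 kg: two round bars 22 mm thick and 70 mm long crossing along its x and y, tops 23 mm above the table (30 mm square hub: 24 mm), and in the middle an upright round boss 28 mm in diameter, from 24 to 54 mm above the table. Origin at the centre of its underside, z up. Grip it by the boss, fingertips above the bars.
- plug: Loose upright steel seal plug, a cylinder 32 mm in diameter and 56 mm high with two thin black seal bands near its top, about 0.3 kg; origin at the centre of its underside, z up.
- pad_collar: Fixed black rubber pad, 92 x 92 mm, 6 mm thick, flat on the table; origin at the centre of its underside, so its top is 6 mm above the origin; x and y along its edges. On it, flat and centred, a white inlay: a ring, 60 mm outside and 32 mm inside. The collar belongs here.
- pad_block: Fixed black rubber pad, 92 x 92 mm, 6 mm thick, flat on the table; origin at the centre of its underside, so its top is 6 mm above the origin; x and y along its edges. On it, flat and centred, a white inlay: an 80 x 32 mm rectangle, long along the pad's x. The valve block belongs here, either way round.
- pad_cross: Fixed black rubber pad, 92 x 92 mm, 6 mm thick, flat on the table; origin at the centre of its underside, so its top is 6 mm above the origin; x and y along its edges. On it, flat and centred, a white inlay: a plus sign with 70 mm long, 22 mm wide bars along the pad's x and y. The cross fitting belongs here, in any of its four ways round.
- pad_plug: Fixed black rubber pad, 92 x 92 mm, 6 mm thick, flat on the table; origin at the centre of its underside, so its top is 6 mm above the origin; x and y along its edges. On it, flat and centred, a white inlay: a solid disc 32 mm in diameter. The seal plug belongs here.
- jar: Not to be moved: loose white jar of grease, black cap, 52 mm in diameter, 55 mm high; origin at the centre of its underside. The nine listed things stand on nine spots 120 mm or more apart (centres), in any order. Unlisted: small bolts and a socket (under 26 mm high) between them, two hand tools (under 40 mm) close to the robot, equipment (under 0.15 m) beyond x 0.82 m or 0.55 m to either side.
There are look-alikes about, which are no part of the job. What is shaped like the pad_plug but orange or red is not meant. Leave any turquoise look-alike of the pad_block alone.

How it is judged (in metres and radians):
At the end, for the whole second after the job is handed in: Each part rests upright (0.12 rad) and still (0.02 m/s, 0.3 rad/s) on its own pad, centre within 12 mm of the pad's centre, underside within 5 mm of its top; block and cross within 0.26 rad of their outlines. Jar not moved over 30 mm or tipped (horizontal distance between collar and pad_collar below 0.012 m and z of collar in the frame of pad_collar below 0.011 m and angle between each of collar, block, cross, plug's own z axis and vertical below 0.12 rad and linear speed of each of collar, block, cross, plug below 0.02 m/s and angular speed of each of collar, block, cross, plug below 0.3 rad/s and horizontal distance between block and pad_block below 0.012 m and z of block in the frame of pad_block below 0.011 m and horizontal distance between cross and pad_cross below 0.012 m and z of cross in the frame of pad_cross below 0.011 m and horizontal distance between plug and pad_plug below 0.012 m and z of plug in the frame of pad_plug below 0.011 m and angle between the x axis of block and the x axis of pad_block, either way round below 0.26 rad and (angle between the x axis of cross and the x axis of pad_cross, either way round below 0.26 rad or angle between the x axis of cross and the y axis of pad_cross, either way round below 0.26 rad)); the robot touches nothing.
It fails at once if a part was dropped or thrown (moving faster than 0.7 m/s, as after a 25 mm fall, with no finger on it) ((linear speed of collar above 0.7 m/s and contact force between the fingers and collar below 0.1 N) or (linear speed of block above 0.7 m/s and contact force between the fingers and block below 0.1 N) or (linear speed of cross above 0.7 m/s and contact force between the fingers and cross below 0.1 N) or (linear speed of plug above 0.7 m/s and contact force between the fingers and plug below 0.1 N)).
It fails at once if the grease jar was shifted by more than 30 mm or tipped over (distance of jar from where it was at the start of the episode above 0.03 m or angle between jar's own z axis and vertical above 0.5 rad).
It also fails if it takes over 102 s, if anything falls off the work surface, if the arm or the gripper's body presses on something with over 40 N, if the wrist force passes 120 N, or if a joint passes its speed limit or range.

ROBOT

A 6-joint arm with a two-finger parallel gripper is mounted at the origin on the work surface. World frame = base frame: x ahead of the robot, y to its left, z up, the work surface at z = 0. Lengths are in m, angles in degrees, forces in N, time in s.
With the tool pointing down it reaches from about 0.25 to 0.8 m from the base axis. Payload 3.9 kg.
Tool frame: the origin (TCP) lies midway between the tips of the shut fingers; the grasp point (between the pads) lies robot.hold_point_z behind it (robot.hold_point_z is the distance from the TCP to the grasp point, in m); z points along the fingers, y is the line along which they close (so a half turn about z gives the same grasp; the last joint's range is limited). The gripper opens to 85 mm and grips with 20 to 120 N. Pads are 22 mm wide; open, the fingers measure 114 mm over their backs; the gripper's body (76 mm by 85 mm) begins 54 mm behind the grasp point. The pads swing forward as they close: fully open they stand 13 mm farther back than shut.
Start: joints at [-72.938, 14.897, -7.913, 67.191, 0, 90], TCP at [0.154, -0.502, 0.231] pointing down, gripper open.
Joint ranges: [-159.42, 159.42], [-47.68, 98.78], [-73.54, 78.23], [-108.79, 121.32], [-90, 84.71], [-180, 180]. Speed limits (degrees/s): [147.25, 147.25, 180, 180, 180, 180].

INTERFACE

Orientations are given as a 3x3 rotation matrix whose columns are the frame's x, y, z axes.
In Python, from rig import robot, imaging, job gives the robot as it stands. The module is installed in compiled form; this text tells all that it offers.
- The arm moves only by the tool jog_arm, never from a script. Its argument "plan" is text: rows parted by semicolons, each of 7 numbers parted by spaces: the shift along the tool's x, y, z in cm, then the turn, a rotation vector about the tool's x, y, z in degrees, then the finger opening in cm, from 0 to 8.54. In form: dx dy dz ax ay az hand; .... A call has 1 to 5 rows; each row is the pose to reach, as a shift and turn from the pose commanded when the call began, along the tool's axes at that moment; what a row does not reach only later rows make up. A row lasts 1/8 s, in which the tool goes at most 62.5 mm and 10.7 degrees, less where a joint would pass 70% of its speed; a pose out of reach is approached as far as the arm can. A call with a gripper value outside its range is refused whole. The fingers move at their own pace and stop on an object; the grip force is fixed at half the most. Time passes only in rows, so rows that repeat a pose let the fingers close. It gives the time, the measured TCP pose, the force, the opening and the grip force at its end, in the units of the state.
- robot.get_state(): the state, without advancing time (a new reading comes with each control period).
- imaging.read_camera(name): name is "scene" or "top" or "wrist"; returns the picture (420x560x3 uint8, blue, green, red); there is no depth.
- imaging.calibration(name): a dict with "intrinsics" (3x3 intrinsics, pixels), "dist" ([k1, k2, p1, p2, k3] as OpenCV has them; the pictures are not rectified), "eye" and "rotation" of the camera in the world. Camera axes: x right, y up, looking along -z (the intrinsics and any distortion apply to the point x, -y, -z); pixel columns grow to the right and rows downward; lengths in m; the calibration is good to about 2 mm. A picture is of the moment at which its call begins: read the wrist's pose just before it. calibration takes no time and is no camera call; for the wrist camera it gives the pose at the moment of the call.
- job.hand_in(): hands the job in; it is judged then, once.
The state is a dict: "time_s": time; "joint_positions": joint angles; "dq": joint speeds; "effort": joint torques, N m; "tool_pos": TCP position; "ee_rot": TCP orientation; "contact_force": force on the tool from outside, world axes, zero at the start; "wrist_torque": the same for the moment, N m; "grip_width": finger opening in m; "grip_force": force on a finger pad.
Only numpy, scipy, OpenCV 4.12 (cv2) and the standard library are available. Lean on these libraries where they do the work, as an engineer would, in place of code of your own. Each camera call takes 0.05 s, during which the arm holds its last target. There are 200 camera calls.

## Working session

There is one attempt and no reset: what is moved stays moved. The work goes in short steps, Python scripts to look and compute and a tool call to move; the robot and the scene stay as the last step left them, time stands still between calls to the robot, and variables do not carry over. Pictures are saved under pics/ and viewed, at most 14 in all, crops included, and the job is handed in when it is done.

Besides the shell and the picture viewer there is one more tool, called as name(argument=value, ...) on one line, values as JSON. jog_arm: Moves the arm, as the interface text tells. Its arguments: {"type":"object","properties":{"plan":{"type":"string"}},"required":["plan"]}

```bash
mkdir -p pics; python3 - <<'E'
from rig import robot, imaging, job
import cv2
s=robot.get_state();print(s, robot.hold_point_z)
for n in("top","scene"):
    c=imaging.calibration(n);print(n,c)
    cv2.imwrite(f"pics/{n}0.png",imaging.read_camera(n))
E
```

```text
{'time_s': 0.0, 'joint_positions': array([-7.29371181e+01,  1.49353988e+01, -7.98611489e+00,  6.71902000e+01,
        2.57316386e-03,  8.99999409e+01]), 'dq': array([ 0.04890496,  0.07589802,  0.1128652 ,  0.08689087, -0.00240292,
        0.01550261]), 'effort': array([ 2.66048766e-03, -4.05677891e+01,  2.53924352e+01,  1.86650926e-02,
        2.71224826e-04, -8.39050301e-06]), 'tool_pos': array([ 0.15385908, -0.50123299,  0.23046561]), 'ee_rot': array([[ 9.55983026e-01,  2.93421497e-01, -5.29170635e-04],
       [ 2.93421970e-01, -9.55981184e-01,  1.87712653e-03],
       [ 4.49121059e-05, -1.94977139e-03, -9.99998098e-01]]), 'contact_force': array([ 0.38032087,  0.84195783, -0.19331066]), 'wrist_torque': array([ 0.04799446, -0.02072656,  0.02977302]), 'grip_force': 0.0, 'grip_width': 0.08515805967735052} 0.0187
top {'intrinsics': array([[431.74789924,   0.        , 285.39363435],
       [  0.        , 431.74789924, 213.43712278],
       [  0.        ,   0.        ,   1.        ]]), 'dist': array([-0.13985593,  0.        ,  0.        ,  0.        ,  0.        ]), 'eye': array([0.41055387, 0.02626365, 1.15951383]), 'rotation': array([[ 2.41343357e-03,  9.90927830e-01, -1.34373402e-01],
       [-9.99849724e-01,  8.43942497e-05, -1.73355905e-02],
       [-1.71669788e-02,  1.34395047e-01,  9.90779121e-01]])}
scene {'intrinsics': array([[397.98304078,   0.        , 277.03392115],
       [  0.        , 397.98304078, 207.39463368],
       [  0.        ,   0.        ,   1.        ]]), 'dist': array([0.01248627, 0.        , 0.        , 0.        , 0.        ]), 'eye': array([ 1.18806721, -0.10192746,  0.87133158]), 'rotation': array([[ 0.15768249, -0.78114456,  0.60411043],
       [ 0.98744838,  0.11912044, -0.10371122],
       [ 0.00905156,  0.61288131,  0.79012314]])}
```

View pics/top0.png

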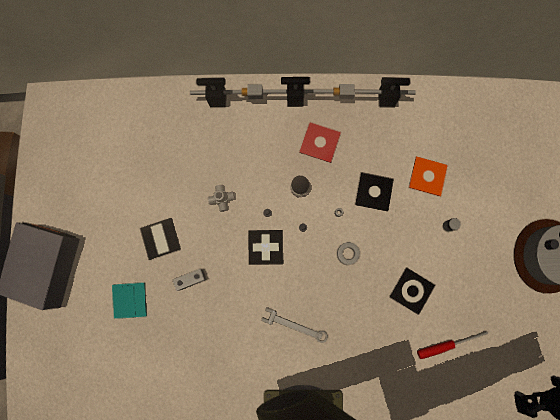

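View pics/scene0.png

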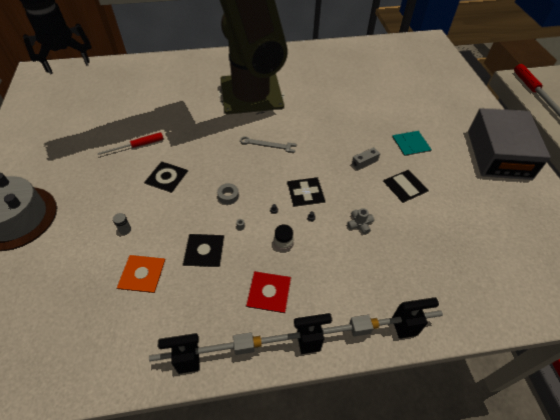

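The top view shows these parts: collar (348,253), block (190,279), cross (221,198) and plug (451,225). The jar is at (301,186). The pads are plug (375,191), block (160,239), cross (266,247) and collar (413,291). The scene view shows the same objects, with the orange, red and turquoise decoys. Next I measure the pads and parts in both views.

```bash
cat > h.py <<'E'
import numpy as np, cv2
from rig import robot, imaging
def ray(c,uv):
    p=cv2.undistortPoints(np.array(uv,float).reshape(-1,1,2),c["intrinsics"],c["dist"]).reshape(-1,2)
    d=np.c_[p[:,0],-p[:,1],-np.ones(len(p))]@np.array(c["rotation"]).T
    return np.array(c["eye"]),d
def plane(c,uv,z):
    e,d=ray(c,uv); return e+d*((z-e[2])/d[:,2])[:,None]
def pix(c,P):
    q=(np.atleast_2d(P)-c["eye"])@np.array(c["rotation"]); q=q*[1,-1,-1]
    return cv2.projectPoints(q,np.zeros(3),np.zeros(3),c["intrinsics"],c["dist"])[0].reshape(-1,2)
def tri(obs):  # [(cal,uv)...] -> point, residual m
    A=np.zeros((3,3));b=np.zeros(3);L=[]
    for c,uv in obs:
        e,d=ray(c,[uv]);d=d[0]/np.linalg.norm(d[0]);M=np.eye(3)-np.outer(d,d);A+=M;b+=M@e;L.append((M,e))
    p=np.linalg.solve(A,b);return p,max(np.linalg.norm(M@(p-e)) for M,e in L)
def blobs(mask,near,r,amin=20):
    m=np.zeros_like(mask);cv2.circle(m,tuple(int(v) for v in near),int(r),255,-1)
    cs,_=cv2.findContours(mask&m,cv2.RETR_EXTERNAL,cv2.CHAIN_APPROX_NONE)
    return sorted([c for c in cs if cv2.contourArea(c)>=amin],key=cv2.contourArea,reverse=True)
def cen(c):
    m=cv2.moments(c);return m["m10"]/m["m00"],m["m01"]/m["m00"]
E
python3 - <<'E'
from h import *
P={"plug":((375,191),(204,249)),"block":((160,239),(406,186)),"cross":((266,247),(306,191)),"collar":((413,291),(166,176))}
C={n:imaging.calibration(n) for n in("top","scene")};I={n:cv2.imread(f"pics/{n}0.png") for n in C}
for k,(a,b) in P.items():
    o=[];ang=None
    for n,uv in(("top",a),("scene",b)):
        g=I[n].max(2); m=(g>110).astype(np.uint8)*255
        # white inlay: blob inside the dark pad
        dk=blobs((I[n].max(2)<75).astype(np.uint8)*255,uv,30)[0]
        h=cv2.convexHull(dk);pm=np.zeros_like(m);cv2.fillPoly(pm,[h],255);pm=cv2.erode(pm,np.ones((5,5)))
        w=blobs(m&pm,uv,30)[0];o.append((C[n],cen(w)));
        X=plane(C[n],h.reshape(-1,2),.006)[:,:2].astype(np.float32);r=cv2.minAreaRect(X)
        y=cv2.minAreaRect(plane(C[n],w.reshape(-1,2),.006)[:,:2].astype(np.float32))
        print(k,n,"inlay",np.round(plane(C[n],[cen(w)],.006)[0],4),"pad",np.round(r[0],4),np.round(r[1],3),round(r[2],1),"inlayrect",np.round(y[1],3),round(y[2],1))
    print("  tri",tri(o))
Q={"collar":((348,253),(228,193)),"blk":((190,279),(366,158)),"crs":((221,198),(362,220)),"plg":((451,225),(121,223)),"jar":((301,186),(284,238))}
for k,(a,b) in Q.items():
    print(k,tri([(C["top"],a),(C["scene"],b)]),plane(C["top"],[a],.02)[0])
crops=[cv2.resize(I["top"][b[1]-30:b[1]+30,b[0]-30:b[0]+30],(200,200),interpolation=2) for b in[q[0] for q in list(Q.values())[:4]]]
crops2=[cv2.resize(I["scene"][b[1]-30:b[1]+30,b[0]-30:b[0]+30],(200,200),interpolation=2) for b in[q[1] for q in list(Q.values())[:4]]]
cv2.imwrite("pics/crops.png",np.vstack([np.hstack(crops),np.hstack(crops2)]))
E
```

```text
plug top inlay [ 0.6287 -0.1953  0.006 ] pad [ 0.6276 -0.1951] [0.091 0.093] 78.4 inlayrect [0.027 0.028] 88.5
plug scene inlay [ 0.6293 -0.1943  0.006 ] pad [ 0.6322 -0.1941] [0.091 0.094] 78.9 inlayrect [0.029 0.027] 81.2
  tri (array([ 0.62886473, -0.19483818,  0.00554251]), np.float64(0.0005242737752632871))
block top inlay [0.4986 0.3896 0.006 ] pad [0.4985 0.388 ] [0.093 0.093] 18.0 inlayrect [0.08  0.033] 18.5
block scene inlay [0.5012 0.3923 0.006 ] pad [0.5026 0.3887] [0.094 0.095] 18.9 inlayrect [0.077 0.03 ] 17.7
  tri (array([0.49921276, 0.39197088, 0.00356145]), np.float64(0.0015924015304399968))
cross top inlay [0.4778 0.0996 0.006 ] pad [0.4773 0.1001] [0.091 0.093] 2.1 inlayrect [0.062 0.061] 48.2
cross scene inlay [0.4784 0.1018 0.006 ] pad [0.4811 0.1004] [0.095 0.092] 1.5 inlayrect [0.057 0.056] 47.7
  tri (array([0.47801045, 0.10073454, 0.00576283]), np.float64(0.0011126171206990254))
collar top inlay [ 0.3595 -0.2923  0.006 ] pad [ 0.3598 -0.2918] [0.092 0.091] 58.8 inlayrect [0.057 0.056] 89.2
collar scene inlay [ 0.3609 -0.2917  0.006 ] pad [ 0.3639 -0.2906] [0.094 0.094] 58.3 inlayrect [0.057 0.051] 81.5
  tri (array([ 0.35943972, -0.29232183,  0.00461465]), np.float64(0.0003030590172980726))
collar (array([ 0.4603609 , -0.11853118,  0.01304393]), np.float64(0.001426491553825052)) [ 0.45989385 -0.11907137  0.02      ]
blk (array([0.39058396, 0.30132967, 0.01845323]), np.float64(0.0026790582480423243)) [0.38996768 0.29828968 0.02      ]
crs (array([0.60888312, 0.22400108, 0.01477418]), np.float64(0.0034416998333657374)) [0.6070342  0.21972834 0.02      ]
plg (array([ 0.53286342, -0.39780557,  0.02778403]), np.float64(0.0005361503586453593)) [ 0.53369738 -0.40014608  0.02      ]
jar (array([0.6393925 , 0.00790572, 0.02370004]), np.float64(0.003456220386070344)) [0.63951133 0.00443501 0.02      ]
```

View pics/crops.png

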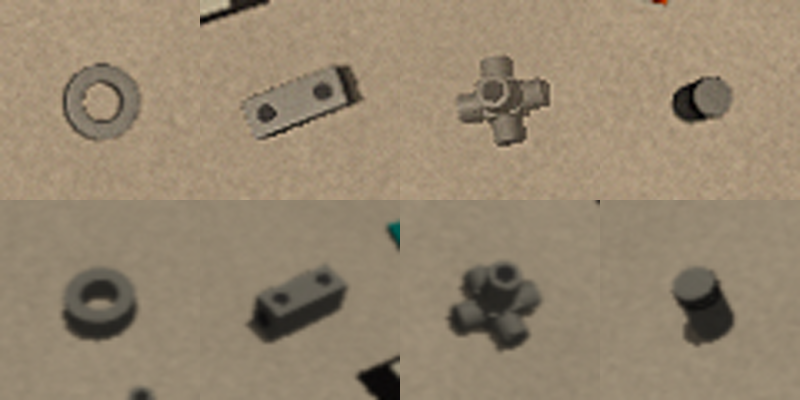

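Pads measured from both views (x, y): plug (0.629,-0.195), block (0.499,0.390) at 18.3°, cross (0.478,0.100) at 2°, collar (0.359,-0.292). Their height triangulates to about 4–6 mm. The crops show the cross at about 12° and the block's long axis at about 111°. Now I write a move calculator and refine with the wrist camera.

```bash
cat >> h.py <<'E'
def go(x,y,z,yaw=None):
    s=robot.get_state();R=s["ee_rot"];d=(np.array([x,y,z])-s["tool_pos"])
    y0=np.degrees(np.arctan2(R[1,0],R[0,0]));down=np.array([[np.cos(np.radians(y0)),np.sin(np.radians(y0)),0],[np.sin(np.radians(y0)),-np.cos(np.radians(y0)),0],[0,0,-1]]).T
    print("t",round(s["time_s"],2),"pos",np.round(s["tool_pos"],4),"yaw",round(y0,2),"w",round(s["grip_width"],4),
      "-> cm",np.round(R.T@d*100,2),"az",None if yaw is None else round((y0-yaw+180)%360-180,1),"levelling",np.round(np.degrees(cv2.Rodrigues(R.T@down)[0].ravel()),2))
E
python3 - <<'E'
from h import *
s=robot.get_state();c=imaging.calibration("wrist");R=s["ee_rot"]
print(R.T@(c["eye"]-s["tool_pos"]),R.T@c["rotation"],c["intrinsics"],c["dist"])
go(.53,-.40,.20,17);
E
```

```text
[ 0.07129636  0.00032389 -0.14205627] [[ 2.26660209e-04  9.59603062e-01  2.81357266e-01]
 [ 9.99999906e-01 -3.21639311e-04  2.91394216e-04]
 [ 3.70118339e-04  2.81357174e-01 -9.59603045e-01]] [[297.08149676   0.         281.57466192]
 [  0.         297.08149676 212.33009278]
 [  0.           0.           1.        ]] [-0.00555326  0.          0.          0.          0.        ]
t 0.1 pos [ 0.1539 -0.5013  0.2305] yaw 17.06 w 0.0853 -> cm [38.93  1.35  3.05] az 0.1 levelling [-0.1  0.  -0. ]
```

jog_arm(plan="25 0.9 2 0 0 0 8.5; 25 0.9 2 0 0 0 8.5; 25 0.9 2 0 0 0 8.5; 25 0.9 2 0 0 0 8.5; 27 0.9 2 0 0 0 8.5")

```text
time_s: 0.72
tool_pos: [0.4176, -0.4296, 0.21]
ee_rot: [[0.955, 0.297, -0.001], [0.297, -0.955, 0.001], [-0.0, -0.001, -1.0]]
contact_force: [-0.0, -0.3, 0.2]
grip_width: 0.0851
grip_force: 0.0
```

```bash
python3 - <<'E'
from h import *
import pickle
c=imaging.calibration("wrist");i=imaging.read_camera("wrist");pickle.dump((c,i),open("w1.pkl","wb"));print(robot.get_state()["dq"].max());go(.525,-.40,.18,17)
E
```

```text
0.31606721806879196
t 0.78 pos [ 0.4187 -0.4295  0.2102] yaw 17.31 w 0.085 -> cm [11.02  0.35  3.03] az 0.3 levelling [-0.07 -0.07  0.  ]
```

jog_arm(plan="11 0.3 3 0 0 0 7; 11 0.3 3 0 0 0 7; 11 0.3 3 0 0 0 7; 11 0.3 3 0 0 0 7")

```text
time_s: 1.27
tool_pos: [0.5194, -0.4022, 0.1811]
ee_rot: [[0.956, 0.293, -0.002], [0.293, -0.956, 0.0], [-0.002, -0.001, -1.0]]
contact_force: [0.1, 0.1, -0.2]
grip_width: 0.0699
grip_force: 0.0
```

```bash
python3 - <<'E'
from h import *
import pickle
c=imaging.calibration("wrist");i=imaging.read_camera("wrist");pickle.dump((c,i),open("w2.pkl","wb"))
c1,i1=pickle.load(open("w1.pkl","rb"))
for k,cc in((1,c1),(2,c)):print(pix(cc,[.533,-.398,.028]))
cv2.imwrite("pics/w12.png",cv2.resize(np.hstack([i1,i]),(800,300)))
E
```

```text
[[285.69370786  75.02777896]]
[[281.38699765 184.0566415 ]]
```

View pics/w12.png

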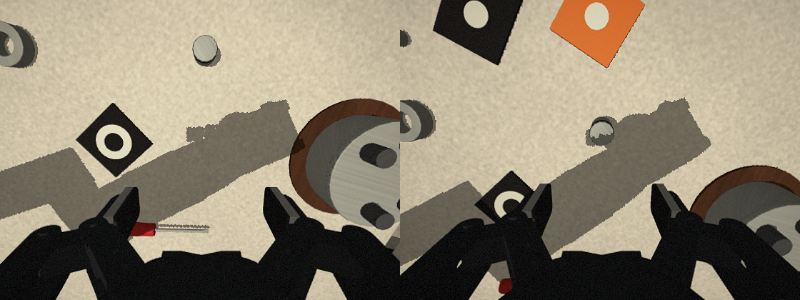

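The plug shows at about (287,67) in the first wrist view and (283,182) in the second, partly shadowed. The plug and collar pads are visible too.

```bash
python3 - <<'E'
from h import *
import pickle
W=[pickle.load(open(f"w{k}.pkl","rb")) for k in(1,2)]
out=[]
for (c,i),uv in zip(W,((287,67),(283,182))):
    hsv=cv2.cvtColor(cv2.GaussianBlur(i,(3,3),0),cv2.COLOR_BGR2HSV)
    print([hsv[uv[1],uv[0]+d].tolist() for d in(-28,-14,-8,0,8,14,28)])
    m=((hsv[...,1]<28)&(hsv[...,2]>20)).astype(np.uint8)*255
    for b in blobs(m,uv,30)[:2]: print(cv2.boundingRect(b),np.round(cen(b),1),cv2.contourArea(b),np.round(plane(c,[cen(b)],.056),4))
    out.append(cv2.resize(np.hstack([i[uv[1]-40:uv[1]+40,uv[0]-40:uv[0]+40],cv2.merge([m]*3)[uv[1]-40:uv[1]+40,uv[0]-40:uv[0]+40]]),None,fx=5,fy=3.7))
cv2.imwrite("pics/pl.png",np.vstack(out))
# pad checks by inlay contour
for k,p,sets in(("plug",(.629,-.195,.006),(1,)),("collar",(.3595,-.292,.006),(0,1))):
    for j in sets:
        c,i=W[j];uv=pix(c,p)[0];g=i.max(2)
        b=blobs(((g>130)&(cv2.dilate((g<60).astype(np.uint8),np.ones((35,35)))>0)).astype(np.uint8)*255,uv,32)
        print(k,j,uv,[(np.round(plane(c,[cen(x)],.006)[0],4),cv2.contourArea(x)) for x in b[:2]])
E
```

```text
[[20, 48, 211], [26, 30, 185], [24, 29, 183], [24, 30, 180], [27, 28, 176], [27, 28, 164], [21, 48, 219]]
[[21, 50, 211], [25, 31, 181], [26, 33, 172], [26, 31, 165], [26, 32, 157], [25, 30, 143], [21, 50, 107]]
plug 1 [104.58278452  20.76589   ] [(array([ 0.6304, -0.196 ,  0.006 ]), 983.0)]
collar 0 [157.85338862 199.729025  ] [(array([ 0.3617, -0.2927,  0.006 ]), 1838.5)]
collar 1 [155.54684566 290.58421577] [(array([ 0.3695, -0.2808,  0.006 ]), 601.5)]
```

View pics/pl.png

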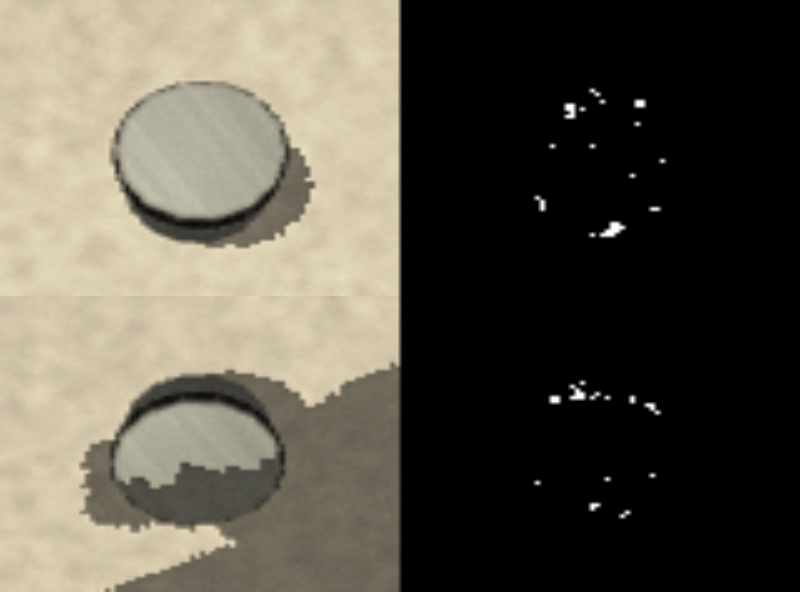

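The plug's top disc is centred at (287,67.5) in the first view and (282.8,186.6) in the second. It stands out at saturation below 40.

```bash
python3 - <<'E'
from h import *
import pickle
W=[pickle.load(open(f"w{k}.pkl","rb")) for k in(1,2)]
uv=((287,67.5),(282.8,186.6))
print(tri([(W[j][0],uv[j]) for j in(0,1)]),[plane(W[j][0],[uv[j]],.056)[0] for j in(0,1)])
p=plane(W[1][0],[uv[1]],.056)[0];go(p[0],p[1],.012,17)
E
```

```text
(array([ 0.53577964, -0.39831704,  0.05340612]), np.float64(0.0002319693276974055)) [array([ 0.53528472, -0.39818795,  0.056     ]), array([ 0.53634214, -0.39837902,  0.056     ])]
t 1.32 pos [ 0.5193 -0.4025  0.1816] yaw 16.98 w 0.0701 -> cm [ 1.77  0.11 16.95] az -0.0 levelling [-0.01  0.06 -0.  ]
```

jog_arm(plan="1.7 0.1 6 0 0 0 7; 1.7 0.1 11.5 0 0 0 7; 1.7 0.1 15.5 0 0 0 7; 1.7 0.1 17 0 0 0 7; 1.7 0.1 17 0 0 0 7")

```text
time_s: 1.95
tool_pos: [0.5363, -0.3984, 0.0115]
ee_rot: [[0.956, 0.292, -0.001], [0.292, -0.956, 0.0], [-0.001, -0.001, -1.0]]
contact_force: [0.7, 0.1, 0.3]
grip_width: 0.07
grip_force: 0.0
```

jog_arm(plan="0 0 0 0 0 0 2; 0 0 0 0 0 0 2; 0 0 0 0 0 0 2; 0 0 0 0 0 0 2; 0 0 0 0 0 0 2")

```text
time_s: 2.58
tool_pos: [0.5386, -0.3983, 0.0137]
ee_rot: [[0.956, 0.294, 0.003], [0.294, -0.956, -0.002], [0.002, 0.002, -1.0]]
contact_force: [-0.7, 1.9, 4.5]
grip_width: 0.0307
grip_force: 59.5
```

jog_arm(plan="0 0 -3 0 0 0 2; 0 0 -8 0 0 0 2; 0 0 -8 0 0 0 2")

```text
time_s: 2.95
tool_pos: [0.5406, -0.4001, 0.0967]
ee_rot: [[0.956, 0.294, 0.008], [0.294, -0.956, -0.006], [0.006, 0.008, -1.0]]
contact_force: [0.4, 0.9, -3.1]
grip_width: 0.0299
grip_force: 60.2
```

jog_arm(plan="3.5 -4 0 0 0 0 2; 7 -8 0 0 0 0 2; 10.5 -12 0 0 0 0 2; 13.5 -15.5 0 0 0 0 2; 14.7 -16.7 0 0 0 0 2")

```text
time_s: 3.58
tool_pos: [0.6289, -0.1919, 0.09]
ee_rot: [[0.955, 0.297, -0.002], [0.297, -0.955, 0.001], [-0.002, -0.002, -1.0]]
contact_force: [0.2, 0.0, -3.6]
grip_width: 0.0309
grip_force: 60.4
```

jog_arm(plan="0 0 0 0 0 0 2; 0 0 0 0 0 0 2")

```text
time_s: 3.82
tool_pos: [0.628, -0.1962, 0.0908]
ee_rot: [[0.956, 0.292, -0.001], [0.292, -0.956, -0.001], [-0.001, 0.0, -1.0]]
contact_force: [0.0, -0.3, -3.3]
grip_width: 0.0308
grip_force: 60.4
```

```bash
python3 - <<'E'
from h import *
c=imaging.calibration("wrist");i=imaging.read_camera("wrist");cv2.imwrite("pics/h1.png",i)
g=i.max(2);print(pix(c,[.629,-.195,.006]))
go(.629,-.195,.0195,17);print(robot.get_state()["contact_force"])
E
```

```text
[[280.11584883 216.38538488]]
t 3.88 pos [ 0.628  -0.1965  0.0909] yaw 16.95 w 0.0308 -> cm [ 0.15 -0.12  7.14] az -0.0 levelling [0.01 0.06 0.  ]
[ 0.33673656  0.03831889 -2.41495895]
```

View pics/h1.png

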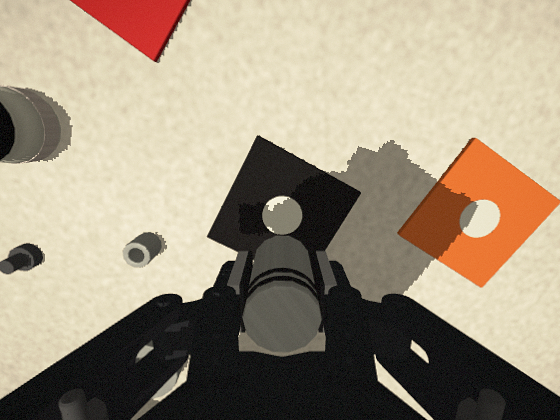

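The held plug is over its black pad. The white disc is centred at about (282,214) and the plug's top at about (282,316).

```bash
python3 - <<'E'
from h import *
c=imaging.calibration("wrist");s=robot.get_state();z=s["tool_pos"][2]
top=plane(c,[[282,316]],z+.0423)[0];inl=plane(c,[[282,214]],.006)[0]
print(top,inl,s["ee_rot"].T@(inl-top)*100, s["ee_rot"].T@(top-s["tool_pos"]))
E
```

```text
[ 0.62811626 -0.19696924  0.13321829] [ 0.63133747 -0.19613638  0.006     ] [ 0.34676737  0.01294643 12.72144726] [-8.34092657e-05  4.78865694e-04 -4.22998832e-02]
```

jog_arm(plan="0.25 0 4 0 0 0 2; 0.25 0 6 0 0 0 2; 0.25 0 6.8 0 0 0 2; 0.25 0 7.1 0 0 0 2; 0.25 0 7.1 0 0 0 2")

```text
time_s: 4.5
tool_pos: [0.6319, -0.1949, 0.0211]
ee_rot: [[0.956, 0.293, 0.001], [0.293, -0.956, -0.0], [0.001, 0.001, -1.0]]
contact_force: [0.3, -0.8, -4.1]
grip_width: 0.0307
grip_force: 60.3
```

jog_arm(plan="0 0 0 0 0 0 2; 0 0 0 0 0 0 4; 0 0 0 0 0 0 5.5; 0 0 0 0 0 0 5.5; 0 0 -2 0 0 0 5.5")

```text
time_s: 5.12
tool_pos: [0.6298, -0.1938, 0.039]
ee_rot: [[0.956, 0.293, -0.003], [0.293, -0.956, 0.001], [-0.003, -0.002, -1.0]]
contact_force: [-0.1, 0.6, 0.3]
grip_width: 0.055
grip_force: 0.0
```

jog_arm(plan="0 0 -5 0 0 0 5.5; 0 0 -8 0 0 0 7; 0 0 -12 0 0 0 8.5; 0 0 -12 0 0 0 8.5")

```text
time_s: 5.62
tool_pos: [0.634, -0.1951, 0.1647]
ee_rot: [[0.956, 0.293, 0.008], [0.293, -0.956, -0.002], [0.007, 0.005, -1.0]]
contact_force: [-0.2, 0.3, -0.1]
grip_width: 0.0848
grip_force: 0.0
```

```bash
python3 - <<'E'
from h import *
c=imaging.calibration("wrist");i=imaging.read_camera("wrist");cv2.imwrite("pics/h2.png",i)
print(pix(c,[[.63,-.1956,.062],[.63,-.1956,.006],[.46,-.119,.024]]))
go(.46,-.119,.18,17)
E
```

```text
[[279.89199437 216.97672053]
 [279.95335054 201.42586584]
 [169.69776879 327.41169689]]
t 5.67 pos [ 0.6327 -0.1947  0.1624] yaw 17.07 w 0.0851 -> cm [-14.28 -12.3   -1.84] az 0.1 levelling [ 0.14 -0.21 -0.  ]
```

View pics/h2.png

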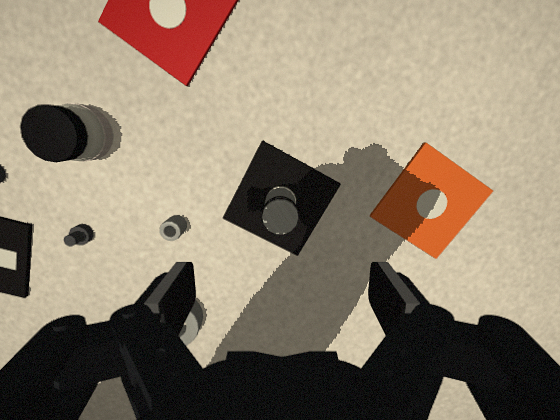

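The plug stands on its pad with its top at (280,216); the pad's corners centre at (281,199), within about 2 px of prediction. The next part is the collar.

jog_arm(plan="-4.5 -4 -1 0 0 0 8.5; -9 -8 -2 0 0 0 8.5; -13 -11.5 -2 0 0 0 8.5; -14.3 -12.3 -2 0 0 0 8.5; -14.3 -12.3 -2 0 0 0 8.5")

```text
time_s: 6.3
tool_pos: [0.4577, -0.1185, 0.1799]
ee_rot: [[0.956, 0.293, -0.001], [0.293, -0.956, 0.0], [-0.001, -0.0, -1.0]]
contact_force: [0.5, -0.6, -0.0]
grip_width: 0.0851
grip_force: 0.0
```

```bash
cat > seg.py <<'E'
from h import *
import pickle,sys
def grey(i,smax=40):
    hsv=cv2.cvtColor(cv2.GaussianBlur(i,(5,5),0),cv2.COLOR_BGR2HSV)
    return cv2.morphologyEx((hsv[...,1]<smax).astype(np.uint8)*255,cv2.MORPH_OPEN,np.ones((3,3)))
def snap(tag,p,half=50):
    c=imaging.calibration("wrist");i=imaging.read_camera("wrist");pickle.dump((c,i),open(tag+".pkl","wb"))
    uv=pix(c,p)[0];x,y=[int(v) for v in uv];m=grey(i);bs=blobs(m,uv,half)
    print(tag,"pred",np.round(uv,1),[(np.round(cen(b),1).tolist(),cv2.contourArea(b),cv2.boundingRect(b)) for b in bs[:2]])
    cr=lambda a:a[max(y-half,0):y+half,max(x-half,0):x+half]
    cv2.imwrite(f"pics/{tag}.png",cv2.resize(np.hstack([cr(i),cr(cv2.merge([m]*3))]),(800,400)))
    print("crop origin",x-half,y-half,"scale",400/(2*half));return c,i,bs
E
python3 - <<'E'
from seg import *
snap("c1",[.46,-.119,.024]);go(.46,-.119,.12,17)
E
```

```text
c1 pred [282.4 195.4] [([283.9, 192.0], 2459.5, (256, 164, 57, 57))]
crop origin 232 145 scale 4.0
t 6.35 pos [ 0.4593 -0.119   0.1801] yaw 17.06 w 0.0848 -> cm [0.06 0.02 6.01] az 0.1 levelling [ 0.04 -0.05 -0.  ]
```

View pics/c1.png

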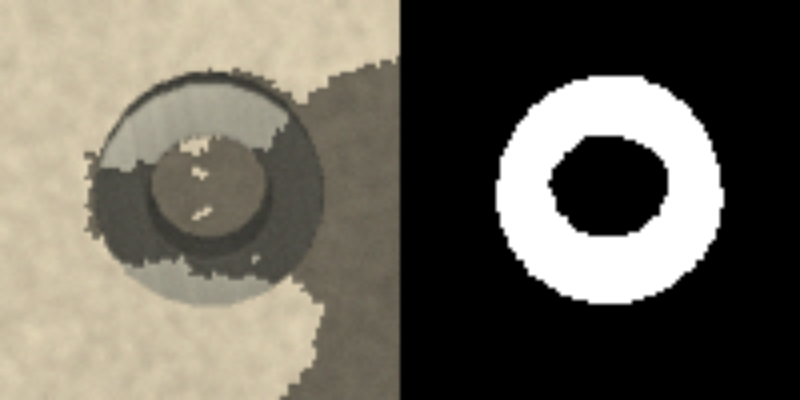

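The collar's mask is clean. Its top face is centred at about (284.2,193.2).

```bash
python3 - <<'E'
from seg import *
c,i=pickle.load(open("c1.pkl","rb"));t=imaging.calibration("top");g=cv2.imread("pics/top0.png")
b=blobs(grey(g),(348,253),22)[0];print(cen(b),cv2.boundingRect(b))
print(tri([(c,(284.2,193.2)),(t,cen(b))]));p=plane(c,[(284.2,193.2)],.024)[0];print(p,plane(t,[cen(b)],.016))
go(p[0],p[1],0,17)
E
```

```text
Traceback (most recent call last):
IndexError: list index out of range
```

```bash
python3 - <<'E'
from seg import *
c,i=pickle.load(open("c1.pkl","rb"));t=imaging.calibration("top")
print(tri([(c,(284.2,193.2)),(t,(348.3,253.3))]));p=plane(c,[(284.2,193.2)],.024)[0];print(p)
go(p[0],p[1],0.001,17)
E
```

```text
(array([ 0.45956637, -0.12118131,  0.00931343]), np.float64(4.3885571126166905e-05))
[ 0.4627008  -0.12004791  0.024     ]
t 6.35 pos [ 0.4593 -0.119   0.1801] yaw 17.06 w 0.0848 -> cm [ 0.28  0.19 17.91] az 0.1 levelling [ 0.04 -0.05 -0.  ]
```

jog_arm(plan="0.3 0.2 5 0 0 0 8.5; 0.3 0.2 8 0 0 0 8.5; 0.3 0.2 8 0 0 0 8.5")

```text
time_s: 6.72
tool_pos: [0.4615, -0.1198, 0.0979]
ee_rot: [[0.956, 0.293, -0.005], [0.293, -0.956, 0.001], [-0.004, -0.002, -1.0]]
contact_force: [-0.4, 0.1, 0.6]
grip_width: 0.085
grip_force: 0.0
```

```bash
python3 - <<'E'
from seg import *
c1,_=pickle.load(open("c1.pkl","rb"));c,i,bs=snap("c2",[.462,-.120,.024],70)
u,w=cen(bs[0]);print(tri([(c1,(284.2,193.2)),(c,(u,w+1))]),plane(c,[(u,w+1)],.024))
go(.462,-.120,0.001,17)
E
```

```text
c2 pred [281.8 221.4] [([281.9, 217.8], 4454.5, (244, 179, 76, 77))]
crop origin 211 151 scale 2.857142857142857
(array([ 0.45952572, -0.12095261,  0.0092416 ]), np.float64(0.000194171377138497)) [[ 0.46403229 -0.11939491  0.024     ]]
t 6.78 pos [ 0.4627 -0.1201  0.0995] yaw 17.05 w 0.0846 -> cm [-0.05 -0.02  9.85] az 0.0 levelling [-0.05  0.09 -0.  ]
```

jog_arm(plan="0.1 0 4.5 0 0 0 8.5; 0.1 0 7.5 0 0 0 8.5; 0.1 0 9.3 0 0 0 8.5; 0.1 0 9.8 0 0 0 8.5; 0.1 0 9.8 0 0 0 8.5")

```text
time_s: 7.4
tool_pos: [0.4645, -0.1199, 0.0032]
ee_rot: [[0.956, 0.293, 0.002], [0.293, -0.956, -0.001], [0.002, 0.001, -1.0]]
contact_force: [-0.0, -0.3, 0.0]
grip_width: 0.0848
grip_force: 0.0
```

jog_arm(plan="0 0 0 0 0 0 5; 0 0 0 0 0 0 5; 0 0 0 0 0 0 5; 0 0 0 0 0 0 5; 0 0 0 0 0 0 5")

```text
time_s: 8.02
tool_pos: [0.464, -0.1194, 0.0041]
ee_rot: [[0.956, 0.294, 0.003], [0.294, -0.956, 0.0], [0.003, 0.001, -1.0]]
contact_force: [-1.1, 0.9, 9.0]
grip_width: 0.0584
grip_force: 62.1
```

jog_arm(plan="0 0 -3 0 0 0 5; 0 0 -8 0 0 0 5; 0 0 -8 0 0 0 5")

```text
time_s: 8.4
tool_pos: [0.4662, -0.1203, 0.0858]
ee_rot: [[0.956, 0.293, 0.008], [0.293, -0.956, -0.002], [0.007, 0.004, -1.0]]
contact_force: [0.1, -0.2, -3.9]
grip_width: 0.0576
grip_force: 67.1
```

jog_arm(plan="-4 3.5 0 0 0 0 5; -8 7 0 0 0 0 5; -12 10.5 0 0 0 0 5; -14 12.7 0 0 0 0 5; -14.9 13.4 0 0 0 0 5")

```text
time_s: 9.02
tool_pos: [0.3583, -0.292, 0.0812]
ee_rot: [[0.957, 0.291, -0.001], [0.291, -0.957, 0.001], [-0.001, -0.001, -1.0]]
contact_force: [1.3, 0.2, -3.8]
grip_width: 0.0581
grip_force: 67.1
```

jog_arm(plan="0 0 0 0 0 0 5; 0 0 0 0 0 0 5")

```text
time_s: 9.28
tool_pos: [0.3599, -0.2901, 0.0819]
ee_rot: [[0.956, 0.295, -0.0], [0.295, -0.956, 0.001], [-0.0, -0.001, -1.0]]
contact_force: [0.0, 0.8, -3.8]
grip_width: 0.0577
grip_force: 67.1
```

```bash
python3 - <<'E'
from seg import *
c=imaging.calibration("wrist");i=imaging.read_camera("wrist");cv2.imwrite("pics/h3.png",i)
s=robot.get_state()
print(pix(c,[[.36,-.292,.006],s["tool_pos"]+[0,0,.02]]));go(.36,-.292,.0105,17)
E
```

```text
[[283.77370945 222.0619729 ]
 [281.00807512 285.88363813]]
t 9.32 pos [ 0.3601 -0.2901  0.082 ] yaw 17.15 w 0.0579 -> cm [-0.06  0.19  7.15] az 0.2 levelling [-0.05  0.   -0.  ]
```

View pics/h3.png

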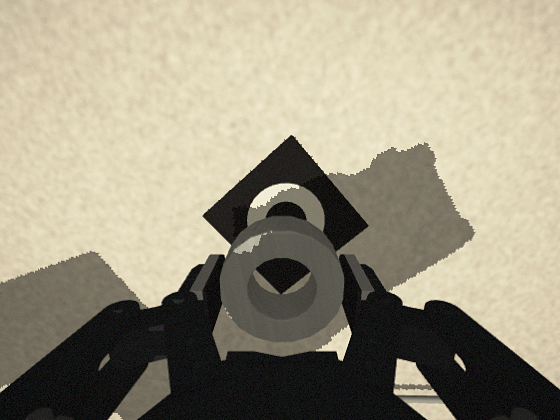

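The pad's diagonals cross at about (286,220), and the held collar's top is at about (282,283). Both are within 2 mm of prediction.

jog_arm(plan="0 0.25 4 0 0 0 5; 0 0.25 6 0 0 0 5; 0 0.25 6.8 0 0 0 5; 0 0.25 7.1 0 0 0 5; 0 0.25 7.1 0 0 0 5")

```text
time_s: 9.95
tool_pos: [0.3612, -0.2938, 0.0119]
ee_rot: [[0.956, 0.294, 0.001], [0.294, -0.956, -0.001], [0.001, 0.001, -1.0]]
contact_force: [-0.3, -0.4, -4.0]
grip_width: 0.0576
grip_force: 67.0
```

jog_arm(plan="0 0 0 0 0 0 5; 0 0 0 0 0 0 7; 0 0 0 0 0 0 8.5; 0 0 0 0 0 0 8.5; 0 0 -2 0 0 0 8.5")

```text
time_s: 10.58
tool_pos: [0.3595, -0.2928, 0.0306]
ee_rot: [[0.956, 0.293, -0.002], [0.293, -0.956, 0.002], [-0.002, -0.002, -1.0]]
contact_force: [-0.1, -0.2, 0.6]
grip_width: 0.0853
grip_force: 0.0
```

jog_arm(plan="0 0 -6 0 0 0 8.5; 0 0 -12 0 0 0 8.5; 0 0 -15 0 0 0 8.5; 0 0 -15 0 0 0 8.5")

```text
time_s: 11.08
tool_pos: [0.3623, -0.2951, 0.1842]
ee_rot: [[0.956, 0.293, 0.005], [0.293, -0.956, -0.004], [0.004, 0.006, -1.0]]
contact_force: [-0.1, 0.1, -0.6]
grip_width: 0.0849
grip_force: 0.0
```

```bash
python3 - <<'E'
from seg import *
c,i,b=snap("c3",[.361,-.293,.030],70)
go(.361,-.293,.16,17);go(.58,.20,.19,12)
E
```

```text
c3 pred [278.2 198.8] [([279.8, 199.7], 2725.5, (251, 169, 60, 63)), ([319.2, 198.6], 35.0, (316, 193, 7, 12))]
crop origin 208 128 scale 2.857142857142857
t 11.12 pos [ 0.3612 -0.2942  0.1823] yaw 17.06 w 0.0849 -> cm [ 0.02 -0.12  2.23] az 0.1 levelling [ 0.14 -0.09 -0.  ]
t 11.12 pos [ 0.3612 -0.2942  0.1823] yaw 17.06 w 0.0849 -> cm [ 35.42 -40.82  -0.81] az 5.1 levelling [ 0.14 -0.09 -0.  ]
```

View pics/c3.png

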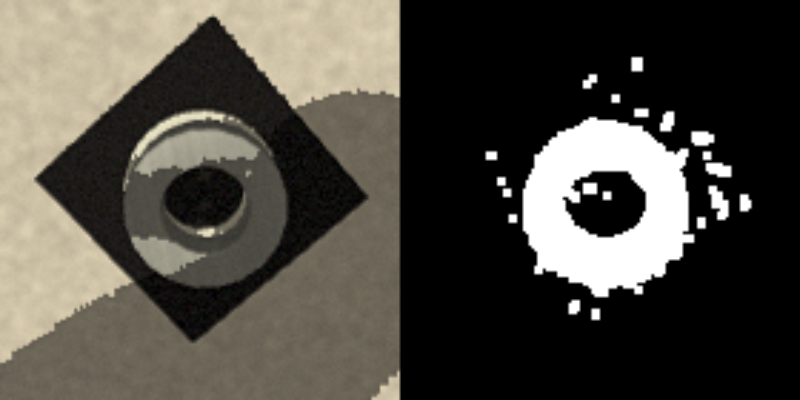

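The collar sits centred, within about 1.3 mm: pad centre at (202,189) in the crop and ring top at (205,207), as predicted for its height. Next is the cross, with the tool turned 45° to its bars.

jog_arm(plan="18 -20.4 -1 0 0 -20 7; 18 -20.4 -1 0 0 -20 7; 18 -20.4 -1 0 0 -20 7; 18 -20.4 -1 0 0 -20 7; 18 -20.4 -1 0 0 -20 7")

```text
time_s: 11.75
tool_pos: [0.4727, -0.0427, 0.1895]
ee_rot: [[0.796, 0.606, -0.003], [0.606, -0.796, 0.001], [-0.002, -0.002, -1.0]]
contact_force: [0.3, 0.9, -0.4]
grip_width: 0.0702
grip_force: 0.0
```

```bash
python3 - <<'E'
from seg import *
go(.60,.22,.19,57)
E
```

```text
t 11.75 pos [ 0.4727 -0.0427  0.1895] yaw 37.29 w 0.0702 -> cm [ 26.05 -13.19  -0.07] az -19.7 levelling [-0.13  0.1  -0.  ]
```

jog_arm(plan="26 -13.2 0 0 0 -20 7; 26 -13.2 0 0 0 -20 7; 26 -13.2 0 0 0 -20 7; 26 -13.2 0 0 0 -20 7; 26 -13.2 0 0 0 -20 7")

```text
time_s: 12.38
tool_pos: [0.6004, 0.2186, 0.1885]
ee_rot: [[0.542, 0.84, -0.003], [0.84, -0.542, -0.001], [-0.003, -0.002, -1.0]]
contact_force: [0.2, -0.5, 0.3]
grip_width: 0.0701
grip_force: 0.0
```

jog_arm(plan="0 0 0 0 0 0 7; 0 0 0 0 0 0 7")

```text
time_s: 12.62
tool_pos: [0.5993, 0.2155, 0.1893]
ee_rot: [[0.544, 0.839, -0.004], [0.839, -0.544, -0.002], [-0.004, -0.002, -1.0]]
contact_force: [0.1, -0.1, -0.0]
grip_width: 0.0699
grip_force: 0.0
```

```bash
python3 - <<'E'
from seg import *
snap("x1",[.607,.222,.03],60);go(.607,.222,.19,57)
E
```

```text
x1 pred [284.7 186.9] [([288.6, 182.7], 2134.0, (261, 154, 56, 57))]
crop origin 224 126 scale 3.3333333333333335
t 12.68 pos [0.5994 0.215  0.1899] yaw 57.02 w 0.0701 -> cm [ 1.    0.26 -0.01] az 0.0 levelling [-0.1   0.17 -0.  ]
```

View pics/x1.png

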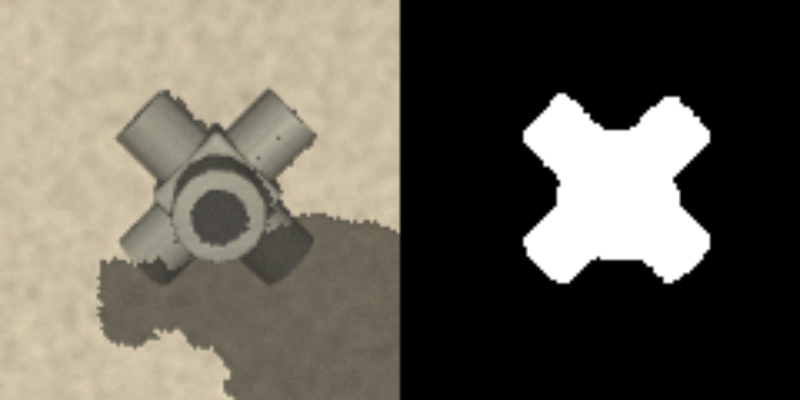

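The cross's boss top is centred at (289.9,190.8) and the bars cross at about (289,182). The bars lie at 45° to the tool, so the cross's yaw is 12°.

```bash
python3 - <<'E'
from seg import *
c,i=pickle.load(open("x1.pkl","rb"))
print(plane(c,[(289.9,190.8)],.054),plane(c,[(289,182.1)],.012))
p=plane(c,[(289.9,190.8)],.054)[0];go(p[0],p[1],.10,57)
E
```

```text
[[0.61162513 0.22034557 0.054     ]] [[0.61190802 0.22067707 0.012     ]]
t 12.68 pos [0.5994 0.215  0.1899] yaw 57.02 w 0.0701 -> cm [1.14 0.75 8.98] az 0.0 levelling [-0.1   0.17 -0.  ]
```

Both heights give the same centre, so the text's heights agree. I'll take a second, closer wrist view on the way down.

jog_arm(plan="1.1 0.7 5 0 0 0 7; 1.1 0.7 8 0 0 0 7; 1.1 0.7 9 0 0 0 7; 1.1 0.7 9 0 0 0 7")

```text
time_s: 13.18
tool_pos: [0.612, 0.2206, 0.1013]
ee_rot: [[0.545, 0.839, -0.001], [0.839, -0.545, -0.0], [-0.001, -0.001, -1.0]]
contact_force: [0.5, -0.0, -0.8]
grip_width: 0.0701
grip_force: 0.0
```

```bash
python3 - <<'E'
from seg import *
c1,_=pickle.load(open("x1.pkl","rb"))
c,i,b=snap("x2",[.6116,.2203,.054],70)
uv=pix(c,[.6116,.2203,.054])[0];x,y=uv.astype(int)
g=cv2.cvtColor(i,cv2.COLOR_BGR2GRAY)[y-45:y+45,x-45:x+45]
h=cv2.HoughCircles(cv2.GaussianBlur(g,(3,3),0),cv2.HOUGH_GRADIENT,1,20,param1=100,param2=18,minRadius=14,maxRadius=30)
print(h, [x-45,y-45])
for q in h[0][:3]:
    q=(q[0]+x-45,q[1]+y-45);print(q,plane(c,[q],.054)[0],tri([(c1,(289.9,190.8)),(c,q)]))
go(.6116,.2204,.029,57)
E
```

```text
x2 pred [281.3 235. ] [([280.9, 217.7], 4022.0, (243, 179, 77, 74))]
crop origin 211 164 scale 2.857142857142857
[[[46.5 45.5 29.4]]] [np.int64(236), np.int64(189)]
(np.float64(282.5), np.float64(234.5)) [0.61247617 0.22015888 0.054     ] (array([0.61163696, 0.21953966, 0.05123619]), np.float64(0.0003791735821339898))
t 13.22 pos [0.6129 0.2211 0.1024] yaw 57.01 w 0.0697 -> cm [-0.13 -0.07  7.34] az 0.0 levelling [ 0.04 -0.05 -0.  ]
```

jog_arm(plan="0 0 4 0 0 0 7; 0 0 6 0 0 0 7; 0 0 7.3 0 0 0 7; 0 0 7.3 0 0 0 7")

```text
time_s: 13.72
tool_pos: [0.6126, 0.2216, 0.0286]
ee_rot: [[0.544, 0.839, 0.0], [0.839, -0.544, 0.0], [0.0, 0.0, -1.0]]
contact_force: [-0.2, -0.4, -0.1]
grip_width: 0.0703
grip_force: 0.0
```

jog_arm(plan="0 0 0 0 0 0 2; 0 0 0 0 0 0 2; 0 0 0 0 0 0 2; 0 0 0 0 0 0 2; 0 0 0 0 0 0 2")

```text
time_s: 14.35
tool_pos: [0.6131, 0.2222, 0.0296]
ee_rot: [[0.544, 0.839, 0.002], [0.839, -0.544, 0.001], [0.002, 0.001, -1.0]]
contact_force: [-1.5, 0.7, 5.3]
grip_width: 0.0262
grip_force: 58.8
```

jog_arm(plan="0 0 -3 0 0 0 2; 0 0 -8 0 0 0 2; 0 0 -8 0 0 0 2")

```text
time_s: 14.72
tool_pos: [0.6156, 0.2227, 0.1123]
ee_rot: [[0.544, 0.839, 0.008], [0.839, -0.544, 0.003], [0.006, 0.005, -1.0]]
contact_force: [0.3, 0.9, -4.1]
grip_width: 0.0264
grip_force: 59.9
```

```bash
python3 - <<'E'
from seg import *
go(.4785,.1005,.11,46.8)
E
```

```text
t 14.72 pos [0.6156 0.2227 0.1123] yaw 57.06 w 0.0264 -> cm [-17.71  -4.86   0.09] az 10.3 levelling [ 0.29 -0.37 -0.  ]
```

jog_arm(plan="-5 -1.4 0 0 0 5 2; -10 -2.7 0 0 0 10 2; -14.5 -4 0 0 0 10.2 2; -17.5 -4.7 0 0 0 10.2 2; -17.5 -4.7 0 0 0 10.2 2")

```text
time_s: 15.35
tool_pos: [0.4736, 0.0984, 0.1065]
ee_rot: [[0.685, 0.728, -0.006], [0.728, -0.685, -0.002], [-0.005, -0.003, -1.0]]
contact_force: [0.3, -0.1, -3.5]
grip_width: 0.0262
grip_force: 59.9
```

jog_arm(plan="0 0 0 0 0 0 2; 0 0 0 0 0 0 2")

```text
time_s: 15.6
tool_pos: [0.4788, 0.1009, 0.108]
ee_rot: [[0.683, 0.73, 0.0], [0.73, -0.683, 0.0], [0.0, 0.0, -1.0]]
contact_force: [0.5, -0.6, -3.5]
grip_width: 0.0258
grip_force: 59.8
```

```bash
python3 - <<'E'
from seg import *
c=imaging.calibration("wrist");i=imaging.read_camera("wrist");cv2.imwrite("pics/h4.png",i)
s=robot.get_state()
print(pix(c,[[.4785,.1005,.006],s["tool_pos"]+[0,0,.0244],s["tool_pos"]+[0,0,-.018]]));go(.4785,.1005,.0355,46.8)
E
```

```text
[[281.46714653 212.52390477]
 [281.20027249 291.03809036]
 [281.2782394  252.22155522]]
t 15.65 pos [0.4788 0.1009 0.108 ] yaw 46.9 w 0.0263 -> cm [-0.05  0.01  7.25] az 0.1 levelling [ 0.01 -0.02 -0.  ]
```

View pics/h4.png

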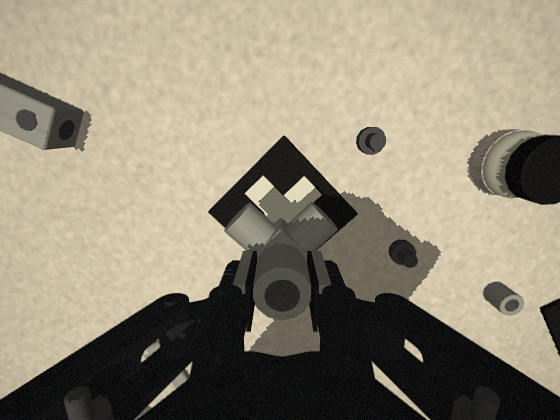

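The cross hangs centred over its plus-sign pad, whose diagonals cross at (282.5,212.5). The boss is at (283,294), and the bars are parallel to the outline.

jog_arm(plan="0 0.05 4 0 0 0 2; 0 0.05 6 0 0 0 2; 0 0.05 6.8 0 0 0 2; 0 0.05 7.2 0 0 0 2; 0 0.05 7.2 0 0 0 2")

```text
time_s: 16.27
tool_pos: [0.479, 0.1002, 0.0367]
ee_rot: [[0.684, 0.73, 0.001], [0.73, -0.684, 0.0], [0.001, 0.001, -1.0]]
contact_force: [-0.2, 0.4, -2.7]
grip_width: 0.0262
grip_force: 59.8
```

jog_arm(plan="0 0 0 0 0 0 2; 0 0 0 0 0 0 4; 0 0 0 0 0 0 5.5; 0 0 0 0 0 0 5.5; 0 0 -2 0 0 0 5.5")

```text
time_s: 16.9
tool_pos: [0.477, 0.0997, 0.0556]
ee_rot: [[0.684, 0.73, -0.003], [0.73, -0.684, -0.001], [-0.002, -0.002, -1.0]]
contact_force: [-0.0, 0.1, 0.7]
grip_width: 0.0548
grip_force: 0.0
```

jog_arm(plan="0 0 -5 0 0 0 5.5; 0 0 -10 0 0 0 7; 0 0 -13 0 0 0 7; 0 0 -13 0 0 0 7")

```text
time_s: 17.4
tool_pos: [0.4804, 0.1004, 0.1891]
ee_rot: [[0.684, 0.73, 0.006], [0.73, -0.684, 0.001], [0.005, 0.004, -1.0]]
contact_force: [0.6, -0.0, 0.3]
grip_width: 0.07
grip_force: 0.0
```

```bash
python3 - <<'E'
from seg import *
c,i,b=snap("x3",[.4785,.1005,.03],80)
print(pix(c,[[.4785,.1005,.006],[.4785,.1005,.060]]))
go(.39,.29,.18,21)
E
```

```text
x3 pred [279.5 198.5] [([279.8, 198.6], 2435.5, (249, 169, 65, 60)), ([322.6, 197.4], 30.0, (320, 194, 6, 8))]
crop origin 199 118 scale 2.5
[[279.57995434 193.5386164 ]
 [279.41519625 205.85269804]]
t 17.45 pos [0.4791 0.1002 0.1873] yaw 46.86 w 0.0699 -> cm [  7.75 -19.49   0.72] az 25.9 levelling [ 0.09 -0.13 -0.  ]
```

View pics/x3.png

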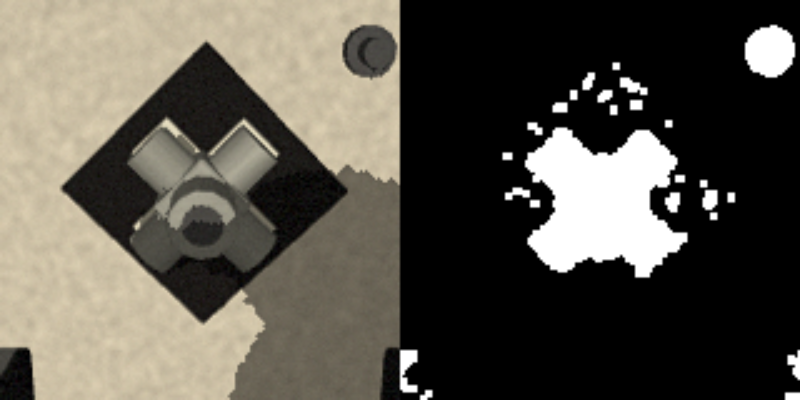

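The cross sits on its plus outline: boss at crop (203,222), pad diagonals crossing at about (205,186), bars parallel to the outline. Next is the block, with tool yaw 111°.

jog_arm(plan="2 -5 0.5 0 0 -10 7; 4 -10 0.5 0 0 -20 7; 6 -15 0.5 0 0 -30 7; 7.7 -19.5 0.5 0 0 -40 7; 7.7 -19.5 0.5 0 0 -50 7")

```text
time_s: 18.08
tool_pos: [0.3863, 0.2915, 0.1795]
ee_rot: [[-0.13, 0.991, -0.003], [0.991, 0.13, -0.001], [-0.001, -0.003, -1.0]]
contact_force: [0.5, -0.2, -0.3]
grip_width: 0.0698
grip_force: 0.0
```

jog_arm(plan="0 0 0 0 0 -10 7; 0 0 0 0 0 -14 7; 0 0 0 0 0 -14 7; 0 0 0 0 0 -14 7")

```text
time_s: 18.58
tool_pos: [0.3881, 0.2891, 0.1804]
ee_rot: [[-0.355, 0.935, -0.001], [0.935, 0.355, -0.001], [-0.0, -0.002, -1.0]]
contact_force: [-0.1, -0.5, 0.3]
grip_width: 0.0699
grip_force: 0.0
```

```bash
cat > blk.py <<'E'
from seg import *
def blk(tag,p):
    c,i,bs=snap(tag,p,95);b=bs[0]
    h=cv2.convexHull(b).reshape(-1,2)
    r=cv2.minAreaRect(plane(c,h,.034)[:,:2].astype(np.float32));print("rect@.034",r)
    # dark port holes inside the block
    pm=np.zeros(i.shape[:2],np.uint8);cv2.fillPoly(pm,[h],255);pm=cv2.erode(pm,np.ones((9,9)))
    g=i.max(2);t=np.median(g[pm>0]);m=((g<.6*t)&(pm>0)).astype(np.uint8)*255
    o=[]
    for q in sorted(blobs(m,np.mean(h,0),95,25)[:4],key=lambda q:cen(q)[0]):
        print("hole",np.round(cen(q),1),cv2.contourArea(q),np.round(plane(c,[cen(q)],.034)[0],4));o.append(cen(q))
    return c,o
E
python3 - <<'E'
from blk import *
blk("b1",[.39,.30,.03]);go(.39,.30,.10,111)
E
```

```text
b1 pred [287.7 189.3] [([288.8, 187.1], 2384.5, (273, 148, 32, 80))]
crop origin 192 94 scale 2.1052631578947367
rect@.034 ((0.39047443866729736, 0.3013971149921417), (0.03073726035654545, 0.07984491437673569), 21.630916595458984)
hole [287.8 216.5] 253.5 [0.3999 0.2746 0.034 ]
hole [288.6 166.5] 141.0 [0.3823 0.322  0.034 ]
t 18.62 pos [0.3883 0.2892 0.1806] yaw 110.81 w 0.07 -> cm [0.96 0.55 8.06] az -0.2 levelling [-0.08  0.02 -0.  ]
```

jog_arm(plan="1.1 0.6 5 0 0 -0.8 7; 1.1 0.6 8 0 0 -0.8 7; 1.1 0.6 8 0 0 -0.8 7; 1.1 0.6 8 0 0 -0.8 7")

```text
time_s: 19.12
tool_pos: [0.3909, 0.3022, 0.1022]
ee_rot: [[-0.369, 0.93, 0.001], [0.93, 0.369, 0.001], [0.0, 0.001, -1.0]]
contact_force: [0.7, 0.5, -0.1]
grip_width: 0.0702
grip_force: 0.0
```

```bash
python3 - <<'E'
from blk import *
c,o=blk("b2",[.3905,.3014,.034]);c1,_=pickle.load(open("b1.pkl","rb"))
for q,r in zip(sorted(o,key=lambda q:q[1])[:1],[(288.6,166.5)]):print(tri([(c,q),(c1,r)]))
go(.3905,.3014,.004,111.6)
E
```

```text
b2 pred [280.9 225.5] [([280.8, 220.7], 4190.5, (260, 169, 43, 106)), ([360.2, 265.5], 145.0, (353, 258, 16, 19))]
crop origin 185 130 scale 2.1052631578947367
rect@.034 ((0.38994142413139343, 0.3023393750190735), (0.03128720074892044, 0.08244945853948593), 21.9516544342041)
hole [280.9 256.7] 204.0 [0.3999 0.2778 0.034 ]
(array([0.37395495, 0.33933966, 0.17797666]), np.float64(0.0015011935638935508))
t 19.18 pos [0.3913 0.3026 0.1027] yaw 111.64 w 0.0698 -> cm [-0.08 -0.14  9.87] az 0.0 levelling [ 0.14 -0.04 -0.  ]
```

```bash
python3 - <<'E'
from seg import *
c1,_=pickle.load(open("b1.pkl","rb"));c2,_=pickle.load(open("b2.pkl","rb"))
print(tri([(c1,(287.8,216.5)),(c2,(280.9,256.7))]))
E
```

```text
(array([0.40299221, 0.26876326, 0.01321061]), np.float64(0.00040040907277869345))
```

jog_arm(plan="-0.1 -0.1 4.5 0 0 0 7; -0.1 -0.1 7.5 0 0 0 7; -0.1 -0.1 9.2 0 0 0 7; -0.1 -0.1 9.7 0 0 0 7; -0.1 -0.1 9.7 0 0 0 7")

```text
time_s: 19.8
tool_pos: [0.3906, 0.3012, 0.0053]
ee_rot: [[-0.369, 0.929, 0.001], [0.929, 0.369, 0.001], [0.001, 0.002, -1.0]]
contact_force: [-0.2, -0.9, 0.2]
grip_width: 0.0702
grip_force: 0.0
```

jog_arm(plan="0 0 0 0 0 0 2; 0 0 0 0 0 0 2; 0 0 0 0 0 0 2; 0 0 0 0 0 0 2; 0 0 0 0 0 0 2")

```text
time_s: 20.42
tool_pos: [0.3907, 0.3012, 0.0053]
ee_rot: [[-0.369, 0.929, 0.002], [0.929, 0.369, 0.001], [0.0, 0.002, -1.0]]
contact_force: [0.0, -0.7, 5.5]
grip_width: 0.0312
grip_force: 60.1
```

jog_arm(plan="0 0 -3 0 0 0 2; 0 0 -8 0 0 0 2; 0 0 -8 0 0 0 2")

```text
time_s: 20.8
tool_pos: [0.3919, 0.3023, 0.087]
ee_rot: [[-0.369, 0.929, 0.005], [0.929, 0.369, 0.004], [0.002, 0.006, -1.0]]
contact_force: [1.2, 1.2, -6.0]
grip_width: 0.031
grip_force: 62.0
```

```bash
python3 - <<'E'
from seg import *
go(.499,.390,.085,18.3)
E
```

```text
t 20.8 pos [0.3919 0.3023 0.087 ] yaw 111.66 w 0.031 -> cm [ 4.19 13.19  0.29] az 93.4 levelling [ 0.36 -0.11 -0.  ]
```

jog_arm(plan="1 3 0 0 0 10 2; 2 6 0 0 0 20 2; 3 9 0 0 0 30 2; 4.1 13 0 0 0 40 2; 4.1 13 0 0 0 50 2")

```text
time_s: 21.42
tool_pos: [0.4973, 0.3882, 0.0813]
ee_rot: [[0.48, 0.877, -0.0], [0.877, -0.48, 0.0], [-0.0, -0.0, -1.0]]
contact_force: [-0.0, -0.4, -5.8]
grip_width: 0.031
grip_force: 61.9
```

jog_arm(plan="0 0 0 0 0 10 2; 0 0 0 0 0 20 2; 0 0 0 0 0 30 2; 0 0 0 0 0 40 2; 0 0 0 0 0 43.3 2")

```text
time_s: 22.05
tool_pos: [0.5334, 0.3113, 0.0811]
ee_rot: [[0.883, 0.468, -0.046], [0.47, -0.881, 0.063], [-0.011, -0.077, -0.997]]
contact_force: [0.4, -0.0, -5.6]
grip_width: 0.0311
grip_force: 62.2
```

jog_arm(plan="0 0 0 0 0 0 2; 0 0 0 0 0 0 2")

```text
time_s: 22.3
tool_pos: [0.5331, 0.3137, 0.0825]
ee_rot: [[0.881, 0.471, -0.045], [0.473, -0.879, 0.064], [-0.009, -0.078, -0.997]]
contact_force: [0.9, 0.2, -5.4]
grip_width: 0.0308
grip_force: 62.2
```

```bash
python3 - <<'E'
from seg import *
c=imaging.calibration("wrist");i=imaging.read_camera("wrist");cv2.imwrite("pics/h5.png",i)
s=robot.get_state()
print(pix(c,[[.4992,.3905,.006],s["tool_pos"]+[0,0,.0287]]));go(.4992,.3905,.0115,18.3)
E
```

```text
[[182.75633214 210.01964207]
 [274.75830474 296.61665828]]
t 22.35 pos [0.5332 0.3141 0.0829] yaw 28.25 w 0.0312 -> cm [ 0.68 -7.75  7.77] az 10.0 levelling [-4.47  0.48 -0.02]
```

View pics/h5.png

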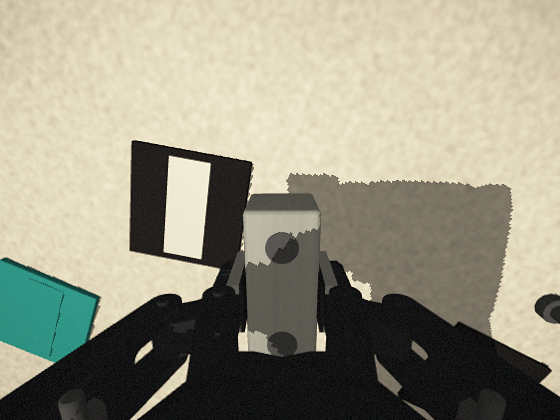

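The held block's top is near (282,270), and the block pad's inlay is near (187,208). The arm stopped short and tilted about 4.5°, probably at a joint limit, so I check the joints.

```bash
python3 - <<'E'
from seg import *
s=robot.get_state();print(np.round(s["joint_positions"],2))
E
```

```text
[ 28.2   29.57  -8.17  52.75   4.47 179.94]
```

Joint 6 is at its 180° limit. The block fits either way round, so I turn the other way, to yaw 198.3°.

jog_arm(plan="0 0 0 0 0 -50 2; 0 0 0 0 0 -50 2; 0 0 0 0 0 -50 2; 0 0 0 0 0 -50 2; 0 0 0 0 0 -50 2")

```text
time_s: 22.98
tool_pos: [0.5335, 0.315, 0.0839]
ee_rot: [[0.2, 0.979, -0.043], [0.978, -0.197, 0.065], [0.055, -0.055, -0.997]]
contact_force: [0.2, 0.8, -5.4]
grip_width: 0.031
grip_force: 62.1
```

```bash
python3 - <<'E'
from seg import *
go(.4992,.3905,.085,198.3);print(np.round(robot.get_state()["joint_positions"],1))
E
```

```text
t 22.98 pos [0.5335 0.315  0.0839] yaw 78.47 w 0.031 -> cm [ 6.71 -4.85  0.53] az -119.8 levelling [-3.15 -3.18  0.09]
[ 28.3  29.5  -8.1  52.8   4.5 129.7]
```

jog_arm(plan="3.4 -2.4 0 -1.6 -1.6 0 2; 6.7 -4.8 0 -3.15 -3.2 0.1 2; 6.7 -4.8 0 -3.15 -3.2 0.1 2; 6.7 -4.8 0 -3.15 -3.2 0.1 2")

```text
time_s: 23.48
tool_pos: [0.5001, 0.3899, 0.0902]
ee_rot: [[0.204, 0.979, -0.0], [0.979, -0.204, -0.001], [-0.001, -0.0, -1.0]]
contact_force: [-0.1, -0.1, -4.9]
grip_width: 0.0312
grip_force: 62.1
```

jog_arm(plan="0 0 0 0 0 -10 2; 0 0 0 0 0 -20 2; 0 0 0 0 0 -30 2; 0 0 0 0 0 -40 2; 0 0 0 0 0 -50 2")

```text
time_s: 24.1
tool_pos: [0.5014, 0.3879, 0.0903]
ee_rot: [[-0.62, 0.784, -0.001], [0.784, 0.62, -0.001], [-0.0, -0.001, -1.0]]
contact_force: [0.4, 1.1, -4.9]
grip_width: 0.0312
grip_force: 62.1
```

jog_arm(plan="0 0 0 0 0 -10 2; 0 0 0 0 0 -20 2; 0 0 0 0 0 -30 2; 0 0 0 0 0 -40 2; 0 0 0 0 0 -50 2")

```text
time_s: 24.72
tool_pos: [0.5014, 0.3879, 0.0903]
ee_rot: [[-1.0, 0.029, -0.001], [0.029, 1.0, -0.001], [0.001, -0.001, -1.0]]
contact_force: [0.7, 0.3, -6.0]
grip_width: 0.0311
grip_force: 62.1
```

jog_arm(plan="0 0 0 0 0 -10 2; 0 0 0 0 0 -20 2; 0 0 0 0 0 -20 2; 0 0 0 0 0 -20 2")

```text
time_s: 25.22
tool_pos: [0.5013, 0.3885, 0.0905]
ee_rot: [[-0.952, -0.307, -0.0], [-0.307, 0.952, -0.001], [0.0, -0.001, -1.0]]
contact_force: [-0.4, 1.1, -5.4]
grip_width: 0.031
grip_force: 62.1
```

```bash
python3 - <<'E'
from seg import *
c=imaging.calibration("wrist");i=imaging.read_camera("wrist");cv2.imwrite("pics/h6.png",i)
s=robot.get_state();print(np.round(s["joint_positions"],1))
go(.4992,.3905,.0115,198.3)
# pad and held block from masks
g=i.max(2);uv=pix(c,[.4992,.3905,.006])[0];print("pred pad",uv,"pred block top",pix(c,s["tool_pos"]+[0,0,.0287]))
w=blobs(((g>140)&(cv2.dilate((g<60).astype(np.uint8),np.ones((25,25)))>0)).astype(np.uint8)*255,uv,45)
for q in w[:3]:print("white",np.round(cen(q),1),cv2.contourArea(q),cv2.boundingRect(q))
d=blobs((g<60).astype(np.uint8)*255,uv-[0,20],70)
for q in d[:3]:print("dark",cv2.boundingRect(q),cv2.contourArea(q),cv2.approxPolyDP(cv2.convexHull(q),4,True).reshape(-1,2).tolist())
E
```

```text
[37.8 30.3 -5.5 54.3 -0.  19.9]
t 25.27 pos [0.5013 0.3887 0.0906] yaw -162.06 w 0.031 -> cm [0.14 0.24 7.91] az -0.4 levelling [-0.03 -0.01  0.  ]
pred pad [285.12940011 217.09530545] pred block top [[282.52022885 297.75725119]]
white [305.9 228.5] 757.0 (269, 211, 51, 41)
white [295.4 182. ] 254.0 (283, 172, 21, 22)
white [253.5 213.2] 38.5 (245, 211, 16, 6)
dark (223, 159, 120, 95) 4760.5 [[342, 161], [338, 242], [327, 253], [240, 250], [229, 239], [226, 160]]
dark (265, 232, 34, 32) 779.0 [[283, 232], [295, 239], [298, 250], [290, 261], [279, 263], [268, 257], [265, 244]]
```

```bash
python3 - <<'E'
from seg import *
c=imaging.calibration("wrist");s=robot.get_state();T=s["tool_pos"];R=s["ee_rot"]
a,b=plane(c,[(226,160),(342,161)],.006);print(a,b,np.linalg.norm(a-b))
e=(b-a)/np.linalg.norm(b-a);n=np.array([-e[1],e[0],0]);m=(a+b)/2
print("pad centre",[m+k*.046*n for k in(1,-1)],"yaw edge",np.degrees(np.arctan2(e[1],e[0])))
h=plane(c,[(281.5,248)],T[2]+.0287)[0];print("hole in tool",R.T@(h-T))
E
```

```text
[0.47001501 0.33405179 0.006     ] [0.44367882 0.41778078 0.006     ] 0.08777322612820722
pad centre [array([0.41296641, 0.36211407, 0.006     ]), array([0.50072742, 0.38971849, 0.006     ])] yaw edge 107.46049004909678
hole in tool [ 0.02332289 -0.0003066  -0.02869397]
```

jog_arm(plan="0.2 0.2 4 0 0 0 2; 0.2 0.2 6.5 0 0 0 2; 0.2 0.2 7.5 0 0 0 2; 0.2 0.2 7.9 0 0 0 2; 0.2 0.2 7.9 0 0 0 2")

```text
time_s: 25.9
tool_pos: [0.4994, 0.3909, 0.0126]
ee_rot: [[-0.951, -0.31, 0.002], [-0.31, 0.951, 0.001], [-0.002, 0.0, -1.0]]
contact_force: [-0.1, -0.0, -5.4]
grip_width: 0.0311
grip_force: 62.1
```

jog_arm(plan="0 0 0 0 0 0 2; 0 0 0 0 0 0 4; 0 0 0 0 0 0 5.5; 0 0 0 0 0 0 5.5; 0 0 -2 0 0 0 5.5")

```text
time_s: 26.52
tool_pos: [0.4976, 0.3895, 0.0307]
ee_rot: [[-0.951, -0.31, -0.002], [-0.31, 0.951, -0.002], [0.003, -0.002, -1.0]]
contact_force: [0.0, 0.6, 0.9]
grip_width: 0.0552
grip_force: 0.0
```

jog_arm(plan="0 0 -5 0 0 0 5.5; 0 0 -10 0 0 0 7; 0 0 -15 0 0 0 7; -6 0 -15 0 0 0 7; -10 0 -15 0 0 0 7")

```text
time_s: 27.15
tool_pos: [0.596, 0.4225, 0.1839]
ee_rot: [[-0.951, -0.31, 0.004], [-0.31, 0.951, 0.002], [-0.004, 0.001, -1.0]]
contact_force: [-0.1, 1.1, -0.3]
grip_width: 0.0701
grip_force: 0.0
```

jog_arm(plan="-5 0 0 0 0 0 7; -10 0 0 0 0 0 7; -10 0 0 0 0 0 7; -10 0 0 0 0 0 7")

```text
time_s: 27.65
tool_pos: [0.6883, 0.4523, 0.1806]
ee_rot: [[-0.951, -0.31, -0.002], [-0.31, 0.951, -0.001], [0.002, -0.001, -1.0]]
contact_force: [-0.3, -0.6, 0.8]
grip_width: 0.0701
grip_force: 0.0
```

```bash
python3 - <<'E'
from seg import *
go(.5,.39,.2,198)
for n in("top","scene"):
    c=imaging.calibration(n);i=imaging.read_camera(n);cv2.imwrite(f"pics/{n}9.png",i);g0=cv2.imread(f"pics/{n}0.png")
    for k,p,h in(("plug",(.630,-.1956),.056),("collar",(.3605,-.2925),.024),("cross",(.4785,.1005),.024),("block",(.4995,.39),.034),("jar",(.64,.005),.05)):
        uv=pix(c,[*p,.006])[0];ut=pix(c,[*p,.006+h])[0]
        g=i.max(2);m=((g>62)).astype(np.uint8)*255
        dk=blobs((g0.max(2)<75).astype(np.uint8)*255,uv,30)[0];hu=cv2.convexHull(dk);pm=np.zeros_like(m);cv2.fillPoly(pm,[hu],255);pm=cv2.erode(pm,np.ones((5,5)))
        b=blobs(m&pm,uv,30)
        if k=="jar":print(n,k,np.abs(i[int(uv[1])-25:int(uv[1])+25,int(uv[0])-25:int(uv[0])+25].astype(int)-g0[int(uv[1])-25:int(uv[1])+25,int(uv[0])-25:int(uv[0])+25]).mean());continue
        if b:
            r=cv2.minAreaRect(plane(c,b[0].reshape(-1,2),.006+h)[:,:2].astype(np.float32))
            print(n,k,"pred base/top px",np.round(uv,1),np.round(ut,1),"blob",np.round(cen(b[0]),1),cv2.contourArea(b[0]),"rect",np.round(r[0],4),np.round(r[1],3),round(r[2],1))
E
```

```text
t 27.65 pos [0.6883 0.4523 0.1806] yaw -161.93 w 0.0701 -> cm [19.84 -0.08 -1.9 ] az 0.1 levelling [-0.05 -0.11  0.  ]
top plug pred base/top px [374.3 190.5] [378.3 186.5] blob [377.7 187.4] 97.0 rect [ 0.6274 -0.1935] [0.029 0.029] 88.4
top collar pred base/top px [412.4 290.3] [414.9 290.6] blob [414.8 291.4] 403.5 rect [ 0.3596 -0.2902] [0.064 0.062] 88.8
top cross pred base/top px [265.1 246.2] [264.5 245.7] blob [264.9 246.9] 331.5 rect [0.4758 0.0986] [0.063 0.061] 45.4
top block pred base/top px [159.2 238. ] [155.3 237. ] blob [155.5 238.5] 284.5 rect [0.493  0.3892] [0.076 0.033] 18.3
top jar 28.1124
scene plug pred base/top px [202.9 249. ] [199.7 236.7] blob [200.4 238.3] 55.0 rect [ 0.6353 -0.1943] [0.031 0.014] 81.2
scene collar pred base/top px [165.3 175.4] [163.5 169.8] blob [164.4 172.6] 84.5 rect [ 0.3674 -0.2897] [0.046 0.047] 58.2
scene cross pred base/top px [305.2 190.5] [305.7 185. ] blob [310.4 188.6] 64.5 rect [0.4943 0.1106] [0.029 0.054] 31.4
scene block pred base/top px [404.9 184.5] [408.1 176.6] blob [409.7 179.9] 84.5 rect [0.5131 0.3907] [0.058 0.02 ] 19.3
scene jar 2.6978666666666666
```

```bash
python3 - <<'E'
from seg import *
c=imaging.calibration("wrist");i=imaging.read_camera("wrist");cv2.imwrite("pics/h7.png",i)
uv=pix(c,[.4995,.39,.006])[0];print(uv);g=i.max(2)
reg=blobs((g<60).astype(np.uint8)*255,uv,75);hu=cv2.convexHull(np.vstack(reg[:3]))
print([(cv2.boundingRect(q),cv2.contourArea(q)) for q in reg[:3]])
r=cv2.minAreaRect(plane(c,hu.reshape(-1,2),.006)[:,:2].astype(np.float32));print("pad",r)
pm=np.zeros_like(g);cv2.fillPoly(pm,[hu],255);pm=cv2.erode(pm,np.ones((5,5)))
m=cv2.morphologyEx(((g>75)&(pm>0)).astype(np.uint8)*255,cv2.MORPH_OPEN,np.ones((3,3)))
for q in blobs(m,uv,75,60)[:3]:
    r=cv2.minAreaRect(plane(c,q.reshape(-1,2),.040)[:,:2].astype(np.float32));print("block",r,cv2.boundingRect(q))
cj=imaging.calibration("scene");print(robot.get_state()["grip_force"])
E
```

```text
[281.10948483 -18.64363984]
[((231, 0, 98, 41), 2910.5)]
pad ((0.5297174453735352, 0.39833107590675354), (0.03316589817404747, 0.09160645306110382), 18.115060806274414)
block ((0.5314728617668152, 0.40128493309020996), (0.014578196220099926, 0.030287912115454674), 18.119075775146484) (264, 0, 37, 21)
0.0
```

jog_arm(plan="5 0 0 0 0 0 7; 10 0 -2 0 0 0 7; 13 0 -2 0 0 0 7; 13 0 -2 0 0 0 7; 13 0 -2 0 0 0 7")

```text
time_s: 28.42
tool_pos: [0.5649, 0.4123, 0.2034]
ee_rot: [[-0.95, -0.311, 0.002], [-0.311, 0.95, 0.001], [-0.002, 0.0, -1.0]]
contact_force: [0.6, 0.2, 0.2]
grip_width: 0.07
grip_force: 0.0
```

```bash
python3 - <<'E'
from seg import *
c=imaging.calibration("wrist");i=imaging.read_camera("wrist");cv2.imwrite("pics/h8.png",i)
uv=pix(c,[.4995,.39,.006])[0];print(uv);g=i.max(2)
reg=blobs((g<60).astype(np.uint8)*255,uv,75);hu=cv2.convexHull(np.vstack(reg[:2]))
print([(cv2.boundingRect(q),cv2.contourArea(q)) for q in reg[:3]])
print("pad",cv2.minAreaRect(plane(c,hu.reshape(-1,2),.006)[:,:2].astype(np.float32)))
pm=np.zeros_like(g);cv2.fillPoly(pm,[hu],255);pm=cv2.erode(pm,np.ones((3,3)))
m=cv2.morphologyEx(((g>80)&(pm>0)).astype(np.uint8)*255,cv2.MORPH_OPEN,np.ones((3,3)))
for q in blobs(m,uv,75,60)[:3]:
    print("block",cv2.minAreaRect(plane(c,q.reshape(-1,2),.040)[:,:2].astype(np.float32)),cv2.boundingRect(q))
E
```

```text
[281.02199648 127.20399635]
[((237, 83, 86, 87), 4173.5)]
pad ((0.5003331899642944, 0.3887794613838196), (0.09084675461053848, 0.09129150956869125), 18.422229766845703)
block ((0.5002648830413818, 0.39065128564834595), (0.07808683067560196, 0.03199031576514244), 18.167072296142578) (265, 86, 34, 83)
```

The block is within 2 mm and 0.3° of its pad. I hand the job in.

```bash
python3 -c "
from rig import job
print(job.hand_in())"
```

```text
the job is handed in; nothing more can be done
None
```

The job is handed in at about 28 s: all four parts stand on their own pads, each measured within a few millimetres of centre, and the jar was left untouched; `hand_in` returned no verdict.

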